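# Clamp the copper blank with three clicks and hold

## Robot

A 6-joint arm with a two-finger parallel gripper is mounted at the origin on the work surface. World frame = base frame: x ahead of the robot, y to its left, z up, the work surface at z = 0. Lengths are in m, angles in degrees, forces in N, time in s.
With the tool pointing down it reaches from about 0.375 to 0.9 m from the base axis. Payload 3.1 kg.
Tool frame: the origin (TCP) lies at the very end of the fingers, on their centre line; the grasp point (between the pads) lies 19 mm behind it; z points along the fingers, y is the line along which they close (so a half turn about z gives the same grasp; the last joint's range is limited). The gripper opens to 87 mm and grips with 3 to 60 N. Pads are 19 mm wide; open, the fingers measure 117 mm over their backs; the gripper's body (75 mm by 190 mm) begins 51 mm behind the grasp point.
Start: joints at [65.46, 30.224, 82.088, -0, 67.689, -10.227], TCP at [0.154, 0.606, 0.223] pointing down, gripper open.
Joint ranges: [-176.69, 176.69], [-43.24, 126.21], [12.49, 139.97], [-82, 262], [0, 151.66], [-163.58, 163.58]. Speed limits (degrees/s): [159.86, 159.86, 180, 180, 180, 180].

## Interface

Orientations are given as a 3x3 rotation matrix whose columns are the frame's x, y, z axes.
In Python, from rig import bot, imaging gives the robot as it stands.
- The arm moves only by the tool drive_tool, never from a script. Its argument "deltas" is text: rows parted by semicolons, each of 5 numbers parted by spaces: the finger opening in mm, from 0 to 87, then the shift along the world's x, y, z in mm, then the turn about the world's z in rad. In form: jaw dx dy dz twist; .... A call has 1 to 12 rows; each row is the pose to reach, as a shift and turn from the pose commanded when the call began; what a row does not reach only later rows make up. A row lasts 1/10 s, in which the tool goes at most 50 mm and 8.59 degrees, less where a joint would pass 70% of its speed; a pose out of reach is approached as far as the arm can. A call with a gripper value outside its range is refused whole. The fingers move at their own pace and stop on an object; the grip force is fixed at half the most. Time passes only in rows, so rows that repeat a pose let the fingers close. It gives the time, the measured TCP pose, the force, the opening and the grip force at its end, in the units of the state.
- bot.read_state(): the state, without advancing time (a new reading comes with each control period).
- imaging.capture(name): name is "side" or "top" or "wrist"; returns the picture (420x560x3 uint8, red, green, blue); there is no depth.
- imaging.camera_model(name): a dict with "fx", "fy", "cx", "cy" (pixels), "T" (4x4, takes a point from camera to world coordinates). Camera axes: x right, y down, z forward; pixel columns grow to the right and rows downward; lengths in m; the calibration is good to about 2 mm. A picture is of the moment at which its call begins: read the wrist's pose just before it. camera_model takes no time and is no camera call; for the wrist camera it gives the pose at the moment of the call.
- bot.hand_in(): hands the job in; it is judged then, once.
The state is a dict: "time_s": time; "joint_positions": joint angles; "qvel": joint speeds; "tau": joint torques, N m; "position": TCP position; "tcp_rot": TCP orientation; "force": force on the tool from outside, world axes, zero at the start; "moment": the same for the moment, N m; "opening": opening from 0.0 (shut) to 1.0 (fully open); "grasp_force": force on a finger pad.
Only numpy, scipy, OpenCV 4.12 (cv2) and the standard library are available. Lean on these libraries where they do the work, as an engineer would, in place of code of your own. Each camera call takes 0.05 s, during which the arm holds its last target. There are 200 camera calls.

## Task

Take the L-shaped copper blank and set it upright, foot down, in the fixture's pocket with its low toe towards the jaw, and let go of it. Then swing the fixture's click lever away from rest by exactly three clicks, never on into a fourth, so that the jaw's pad presses on the toe, and finish while still holding the lever in that third notch, since it springs back if released. Leave the other things on the table where they are.

Things in the scene. Friction and masses are not known exactly. Their poses are not given: they have to be found in the camera images.
- blank_stem (a point): Centre of the square stem (28 x 28 mm) of the L-shaped copper blank, 27.5 mm above its underside. The stem is 55 mm tall from the underside and stands at the +y end of the foot, 10 mm to +y of the foot's middle. z up, y pointing away from the toe. Grip the stem on its two x faces, 28 mm apart, which are flush with the foot's.
- blank: The whole L-shaped copper blank, about 0.4 kg, standing loose on its foot at the start. Foot 28 mm (x) x 48 mm (y) x 12 mm tall; the low toe is the 20 mm of the foot at -y that sticks out from under the stem. Origin at the middle of the foot's underside; z up.
- blank_toe (a point): Middle of the end face of the blank's toe, 6 mm above the underside, 34 mm to -y of the stem's centre; axes as the blank's.
- fixture: Clamping fixture, fixed: a grey plate 12 mm thick, x -70 to 110, y -90 to 125 mm, with from +y to -y the pocket, the jaw and the lever's pivot. Origin on the table; z up. The housing of the click plunger, 42 mm high, stands at x 72 to 106, y -43 to -17 mm.
- pocket (a point): Centre of the pocket's floor, 12 mm above the table, at fixture x 0, y 83 mm; axes as the fixture's. Steel fences 10 mm high, 12 mm thick, stand 33 mm apart in x; an end stop 16 mm high is 24 mm away at +y; the jaw's pad is 33 mm away at -y. The 48 mm foot lies along y. The foot's middle may be set 0 to 4 mm to -y of this point; the pad then pushes it to the stop.
- lever (a joint): Click lever's angle, rad: 0 at rest, arm to the fixture's -y; grows clockwise seen from above, arm swinging to -x. Notches 1 to 4 at 0.22, 0.44, 0.66, 0.88, crests half-way between. The push at the knob, 4 to 18 N, climbs out of each notch, drops past the crest and jumps up by some 8 N at the next notch: the click. A spring brings it back to 0 from any notch.
- lever_knob (a point): Grip point of the lever's black upright round post, 18 mm across, from 42 to 102 mm above the table, free above and around. The point is 77 mm above the table and 110 mm from the pivot axis; with the lever at rest it is at fixture x 0, y -140 mm.
- lever_pivot (a point): Point on the lever's upright pivot axis, at the height of lever_knob: fixture x 0, y -30 mm. Round it lies a flat disc 104 mm across with upright click pins, below 42 mm.
- pad: Sprung rubber pad on the jaw's front, 26 mm wide, 10 mm tall, its middle 20 mm above the table. The lever drives it 4 mm per click to the fixture's +y; it meets a seated blank's toe between clicks 2 and 3 and must press on it.
- copper_block: Bystander: plain square copper block, 28 x 28 mm, 50 mm tall, no toe; origin at its underside's centre.
- graphite_block: Bystander: black graphite block 30 x 40 mm, 30 mm tall; origin at its underside's centre.
- screwdriver: Bystander: screwdriver lying on the table near the back.
- oil: Bystander: white oil bottle, 56 mm across, 150 mm tall, upright; origin at its underside's centre.
- steel_disc: Bystander: bright steel disc, 48 mm across, 18 mm tall, flat on the table; origin at its underside's centre.
- tray: Bystander: low open grey tray 100 x 140 mm, 30 mm tall; origin at its underside's centre.
- wrench: Bystander: spanner lying on the table near the back.
Mind the look-alikes: they are no part of the job. Leave any blue look-alike of the blank alone.

How it is judged (in metres and radians):
On the way, in this order (a step that is already met when the one before it is completed fails the run):
1. the blank sits in the pocket, upright on its foot, toe to the jaw, let go, while the lever is still at rest (horizontal distance between blank_stem and pocket below 0.02 m and x of blank_stem in the frame of fixture between -0.0045 and 0.0045 m and y of blank_stem in the frame of fixture between 0.083 and 0.0955 m and z of blank_stem in the frame of fixture between 0.037 and 0.0415 m and y of blank_toe in the frame of fixture below 0.0635 m and angle between blank_stem's own z axis and vertical below 0.06 rad and contact force between the fingers and blank below 0.1 N and linear speed of blank below 0.02 m/s and value of joint lever below 0.11 rad), for 0.2 s.
2. the lever has passed the first click (value of joint lever above 0.13 rad).
3. the lever is held in the third notch (value of joint lever between 0.58 and 0.745 rad and contact force between the fingers and lever above 1 N), for 0.3 s.
At the end, for the whole second after the job is handed in: Blank on the pocket floor, upright (0.06 rad), toe to the jaw, within 4.5 mm across, pressed by the pad with over 1 N and not touched by the robot; lever in the third notch (0.58 to 0.745 rad), held by the fingers with over 1 N (all of step 3 and horizontal distance between blank_stem and pocket below 0.02 m and x of blank_stem in the frame of fixture between -0.0045 and 0.0045 m and y of blank_stem in the frame of fixture between 0.083 and 0.0955 m and z of blank_stem in the frame of fixture between 0.037 and 0.0415 m and y of blank_toe in the frame of fixture below 0.0635 m and angle between blank_stem's own z axis and vertical below 0.06 rad and velocity of joint lever between -0.1 and 0.1 rad/s and contact force between each of the arm, the fingers and blank below 0.1 N and contact force between pad and blank above 1 N); the arm keeps its last pose, push and grip.
It fails at once if the lever goes over into the fourth click (value of joint lever above 0.8 rad).
It fails at once if a bystander is moved by more than 30 mm (distance of any of copper_block, graphite_block, screwdriver, oil, steel_disc, tray, wrench from where it was at the start of the episode above 0.03 m).
It also fails if it takes over 64 s, if anything falls off the work surface, if the arm or the gripper's body presses on something with over 40 N, if the wrist force passes 120 N, or if a joint passes its speed limit or range.

## Working session

There is one attempt and no reset: what is moved stays moved. The work goes in short steps, Python scripts to look and compute and a tool call to move; the robot and the scene stay as the last step left them, time stands still between calls to the robot, and variables do not carry over. Pictures are saved under pics/ and viewed, at most 10 in all, crops included, and the job is handed in when it is done.

Besides the shell and the picture viewer there is one more tool, called after "Emit:" as a command line: name --argument value ..., lists and objects as JSON in quotes. drive_tool: Moves the arm, as the interface text tells. Its arguments: {"type":"object","properties":{"deltas":{"type":"string"}},"required":["deltas"]}

```bash
mkdir -p pics; python3 - <<'E'
from rig import bot, imaging
import cv2, numpy as np
for n in ("top","side"):
    im=imaging.capture(n); cv2.imwrite(f"pics/{n}0.png",im[:,:,::-1])
    m=imaging.camera_model(n); print(n,m["fx"],m["cx"],m["cy"],np.round(m["T"],3).tolist())
s=bot.read_state(); print(s["time_s"],s["position"],np.round(s["tcp_rot"],3).tolist(),s["force"],s["opening"])
E
```

```text
top 413.6140806110116 277.97941308097745 208.3617295945276 [[-0.007, -0.993, 0.121, 0.424], [-1.0, 0.004, -0.027, 0.023], [0.026, -0.121, -0.992, 1.406], [0.0, 0.0, 0.0, 1.0]]
side 524.214824507256 280.92666772728285 218.75793570512957 [[-0.912, -0.251, 0.325, 0.124], [-0.411, 0.563, -0.717, 1.043], [-0.003, -0.787, -0.617, 0.988], [0.0, 0.0, 0.0, 1.0]]
0.1 [0.15420427 0.60500074 0.22168232] [[-0.969, 0.247, -0.001], [0.247, 0.969, -0.002], [0.0, -0.002, -1.0]] [ 0.35747854 -0.84305001 -0.5227415 ] 1.0066215423002305
```

View pics/top0.png

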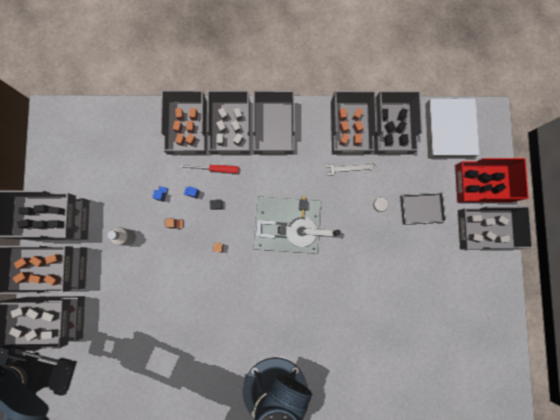

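View pics/side0.png

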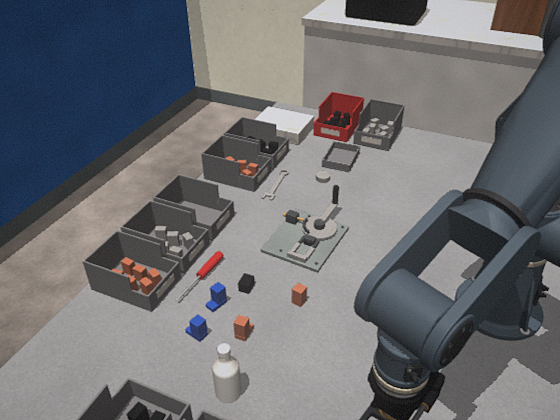

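The top view shows the blank near (174,223) and the plain block at (218,247). The fixture is around (288,224), with its pocket to the left (+y) and its lever to the right. I'll enlarge these next.

```bash
python3 - <<'E'
import cv2, numpy as np
t=cv2.imread("pics/top0.png"); s=cv2.imread("pics/side0.png")
a=cv2.resize(t[190:260,245:345],(500,350),interpolation=cv2.INTER_CUBIC)
b=cv2.resize(t[208:240,158:190],(300,300),interpolation=cv2.INTER_CUBIC)
c=cv2.resize(s[308:348,222:262],(300,300),interpolation=cv2.INTER_CUBIC)
o=np.zeros((600,800,3),np.uint8); o[:350,:500]=a;o[:300,500:]=b;o[300:,500:]=c
cv2.imwrite("pics/crop0.png",o)
E
```

```text
(no output)
```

View pics/crop0.png

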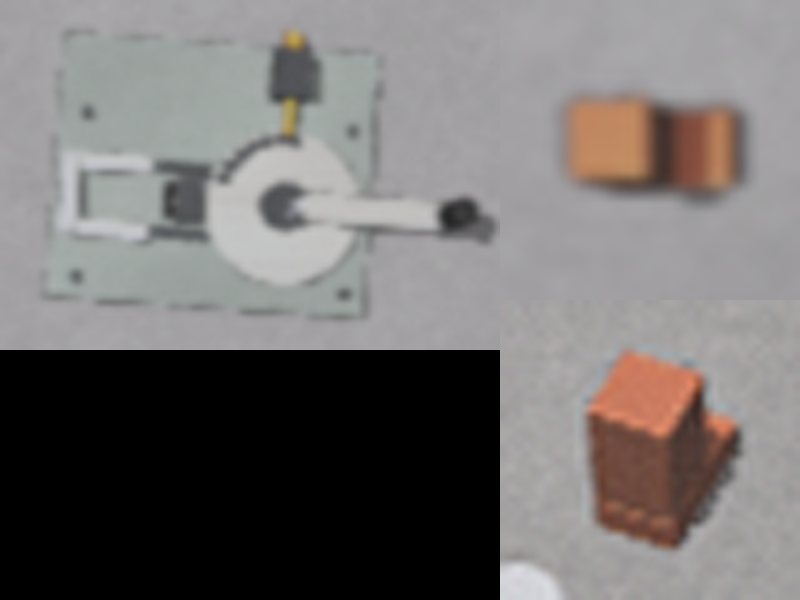

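The crop shows the stem top centred near top pixel (169.8,222.9), with the toe to the right, which is towards the jaw. The plate corners are at crop pixels (63,32), (382,52), (362,318) and (42,295).

```bash
cat > h.py <<'E'
from rig import bot, imaging
import cv2, numpy as np
def ray(n,px,z,m=None):
    m=m or imaging.camera_model(n); T=np.array(m["T"])
    d=T[:3,:3]@[(px[0]-m["cx"])/m["fx"],(px[1]-m["cy"])/m["fy"],1]
    return T[:3,3]+d*(z-T[2,3])/d[2]
E
python3 - <<'E'
from h import *
c=np.array([[63,32],[382,52],[362,318],[42,295]])/5+[245,190]-0.4
P=np.array([ray("top",p,.012) for p in c]); print(P.round(4))
F=np.array([[110,125],[110,-90],[-70,-90],[-70,125]])/1000
A=F-F.mean(0);B=P[:,:2]-P[:,:2].mean(0)
th=np.arctan2((A[:,0]*B[:,1]-A[:,1]*B[:,0]).sum(),(A*B).sum()); R=np.array([[np.cos(th),-np.sin(th)],[np.sin(th),np.cos(th)]])
o=P[:,:2].mean(0)-R@F.mean(0); print("fix",o,th,"pocket",o+R@[0,.083],"knob",o+R@[0,-.14],"pivot",o+R@[0,-.03])
print("knobtop meas",ray("top",(245+458/5-.4,190+210/5-.4),.102))
st=cv2.imread("pics/top0.png")
for px in ((570,100),(652,100),(652,180),(570,180),(611,140)):
    print(ray("top",(158+(px[0]-500)/9.375-.45,208+px[1]/9.375-.45),.055).round(4))
print("toe",ray("top",(158+(738-500)/9.375-.45,208+150/9.375-.45),.012).round(4))
print("side stem",ray("side",(222+(648-500)/7.5-.45,308+(395-300)/7.5-.45),.055).round(4))
E
```

```text
[[ 0.6357  0.0551  0.012 ]
 [ 0.6212 -0.1625  0.012 ]
 [ 0.4407 -0.1454  0.012 ]
 [ 0.4576  0.0694  0.012 ]]
fix [ 0.51748739 -0.06173621] -0.07860328583988534 pocket [0.52400475 0.02100752] knob [ 0.50649426 -0.20130394] pivot [ 0.51513172 -0.09164358]
knobtop meas [ 0.50718475 -0.19680861  0.102     ]
[0.557  0.3542 0.055 ]
[0.5569 0.3259 0.055 ]
[0.529  0.3253 0.055 ]
[0.5292 0.3535 0.055 ]
[0.543  0.3397 0.055 ]
toe [0.543  0.3045 0.012 ]
side stem [0.5439 0.3425 0.055 ]
```

Emit:
drive_tool --deltas "87 389 -265 0 -1.321;87 389 -265 0 -1.321;87 389 -265 0 -1.321;87 389 -265 0 -1.321;87 389 -265 0 -1.321;87 389 -265 0 -1.321;87 389 -265 0 -1.321;87 389 -265 0 -1.321;87 389 -265 0 -1.321;87 389 -265 0 -1.321;87 389 -265 0 -1.321;87 389 -265 0 -1.321"

```text
time_s: 1.3
position: [0.5424, 0.3406, 0.2218]
tcp_rot: [[-0.0, 1.0, -0.003], [1.0, 0.0, -0.0], [-0.0, -0.003, -1.0]]
force: [-0.1, -0.2, -0.8]
opening: 1.0
grasp_force: 0.0
```

```bash
python3 - <<'E'
from h import *
s=bot.read_state(); print(s["time_s"],s["position"],np.round(s["tcp_rot"],3).tolist())
m=imaging.camera_model("wrist"); im=imaging.capture("wrist")[:,:,::-1]; cv2.imwrite("pics/w1.png",im); print(m["fx"],np.round(m["T"],3).tolist())
E
```

```text
1.3 [0.54239662 0.34062135 0.2218434 ] [[-0.0, 1.0, -0.003], [1.0, 0.0, -0.0], [-0.0, -0.003, -1.0]]
320.88850352700615 [[1.0, 0.0, -0.002, 0.542], [-0.0, -0.97, -0.245, 0.407], [-0.002, 0.245, -0.97, 0.383], [0.0, 0.0, 0.0, 1.0]]
```

View pics/w1.png

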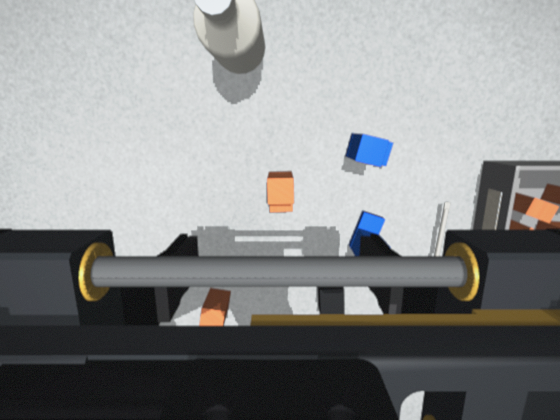

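The wrist picture shows the stem at about (280,190), with the gripper hiding the area below row 230. I'll take the mask's extents.

```bash
python3 - <<'E'
from h import *
m=imaging.camera_model("wrist"); im=cv2.imread("pics/w1.png")
h=cv2.cvtColor(im,cv2.COLOR_BGR2HSV); k=((h[...,0]<20)&(h[...,1]>100)&(h[...,2]>60)).astype(np.uint8); k[230:]=0
cs,_=cv2.findContours(k,0,2)
for c in cs:
    if cv2.contourArea(c)>100: print(cv2.minAreaRect(c),cv2.approxPolyDP(c,2,True)[:,0].tolist())
print(h[165:216:3,281].tolist())
T=np.array(m["T"])
for P in ([.543,.3397,.055],[.529,.354,.055],[.557,.354,.055],[.557,.326,.055],[.543,.354,0],[.543,.306,.012],[.543,.326,.012]):
    q=T[:3,:3].T@(np.array(P)-T[:3,3]); print(P,m["cx"]+m["fx"]*q[0]/q[2],m["cy"]+m["fy"]*q[1]/q[2])
big=cv2.resize(im[160:225,250:315],(585,585),interpolation=cv2.INTER_CUBIC); cv2.imwrite("pics/w1c.png",big)
E
```

```text
((536.4999389648438, 206.99998474121094), (43.99999237060547, 44.99999237060547), 90.0) [[559, 187], [547, 185], [541, 199], [516, 194], [514, 209], [538, 218], [537, 229], [559, 228], [559, 222], [550, 220], [558, 206], [546, 201], [559, 203]]
((280.0, 191.5), (39.0, 26.0), 90.0) [[269, 173], [267, 194], [270, 211], [291, 210], [293, 185], [290, 172]]
[[90, 2, 216], [90, 5, 220], [6, 32, 161], [9, 149, 120], [10, 153, 147], [14, 134, 241], [14, 136, 240], [14, 138, 240], [14, 134, 240], [14, 138, 240], [15, 135, 240], [14, 134, 240], [14, 138, 240], [10, 151, 213], [13, 140, 240], [13, 138, 240], [90, 3, 202]]
[0.543, 0.3397, 0.055] 280.5881047014942 193.04358783023898
[0.529, 0.354, 0.055] 267.0806298441172 179.46364200270017
[0.557, 0.354, 0.055] 294.17209380572496 179.50301669678774
[0.557, 0.326, 0.055] 293.8258918414683 205.79337408215764
[0.543, 0.354, 0] 280.4369789443125 172.0479089020606
[0.543, 0.306, 0.012] 280.3696679122602 213.28609202671592
[0.543, 0.326, 0.012] 280.4121364561923 197.00283149987334
```

View pics/w1c.png

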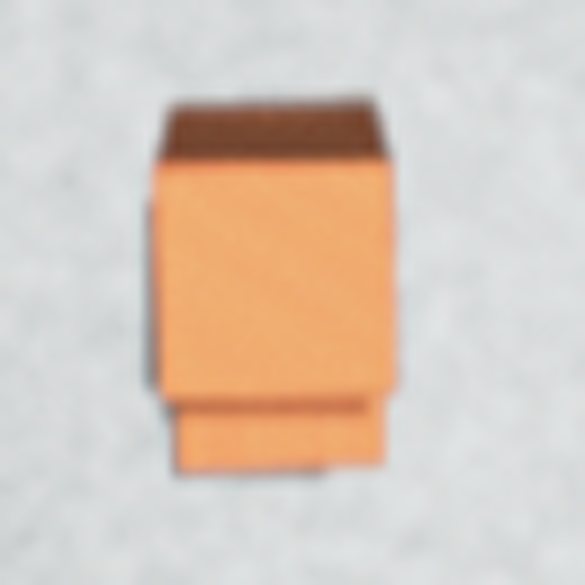

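Seen close up, the stem centre is at about (0.5425, 0.342) with a yaw of about +0.02, and the top and side views agree. I'll descend and grip.

Emit:
drive_tool --deltas "60 0 1 -50 0.02;60 0 1 -100 0.02;60 0 1 -150 0.02;60 0 1 -180 0.02;60 0 1 -198 0.02;60 0 1 -198 0.02;20 0 1 -198 0.02;20 0 1 -198 0.02;20 0 1 -198 0.02;20 0 1 -198 0.02;20 0 1 -198 0.02;20 0 1 -198 0.02"

```text
time_s: 2.55
position: [0.544, 0.3417, 0.0254]
tcp_rot: [[-0.02, 1.0, 0.001], [1.0, 0.02, 0.001], [0.001, 0.001, -1.0]]
force: [0.2, -0.3, 3.5]
opening: 0.318
grasp_force: 30.0
```

Emit:
drive_tool --deltas "20 0 0 20 0;20 0 0 50 0;20 0 0 90 0;20 0 0 130 0;20 0 -20 165 0;20 -2 -60 175 -0.02;20 -5 -100 175 -0.04;20 -8 -140 175 -0.06;20 -11 -180 175 -0.08;20 -14 -220 175 -0.0986;20 -16 -260 175 -0.0986;20 -18 -300 175 -0.0986"

```text
time_s: 3.75
position: [0.5242, 0.0401, 0.1988]
tcp_rot: [[0.079, 0.997, -0.002], [0.997, -0.079, 0.0], [0.0, -0.002, -1.0]]
force: [1.4, 0.1, -3.8]
opening: 0.324
grasp_force: 30.0
```

Emit:
drive_tool --deltas "20 0 -40 0 0;20 0 -75 0 0;20 0 -100 0 0;20 0 -100 0 0;20 0 -100 0 0"

```text
time_s: 4.25
position: [0.5245, -0.0586, 0.1988]
tcp_rot: [[0.081, 0.997, -0.002], [0.997, -0.081, 0.001], [0.001, -0.002, -1.0]]
force: [0.1, -0.0, -3.8]
opening: 0.319
grasp_force: 30.0
```

```bash
python3 - <<'E'
from h import *
s=bot.read_state(); print(s["time_s"],s["position"],np.round(s["tcp_rot"],3).tolist(),s["opening"],s["force"])
m=imaging.camera_model("wrist"); im=imaging.capture("wrist")[:,:,::-1]; np.save("m2.npy",m["T"]); print(m["cx"],m["cy"])
cv2.imwrite("pics/w2.png",im); cv2.imwrite("pics/w2c.png",cv2.resize(im[20:290,100:460],(800,600),interpolation=cv2.INTER_CUBIC))
E
```

```text
4.25 [ 0.52451796 -0.05855265  0.19882625] [[0.081, 0.997, -0.002], [0.997, -0.081, 0.001], [0.001, -0.002, -1.0]] 0.3190007878618182 [ 0.07389335 -0.00531584 -3.82196564]
278.4935438767994 206.79544720746048
```

View pics/w2c.png

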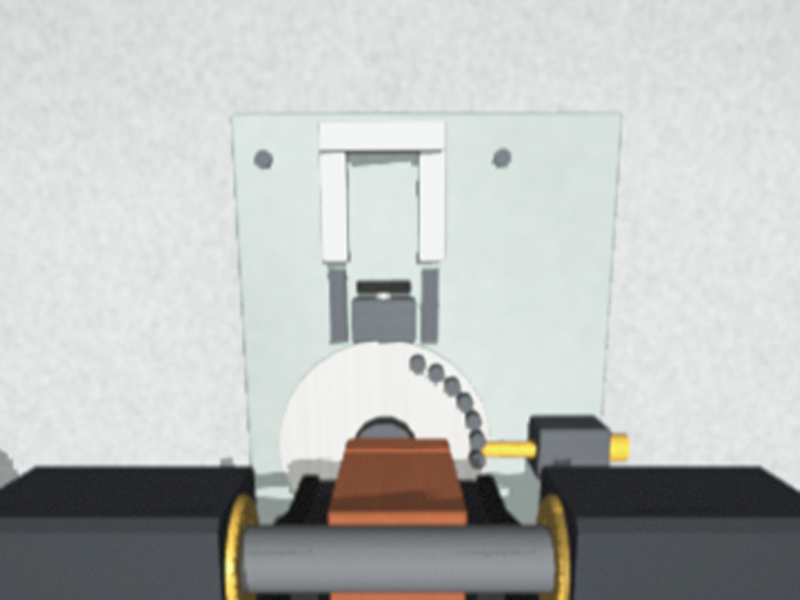

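The plate's far corners are at crop (232,115) and (621,114). The fences' inner edges are at columns 348 and 418, the stop's front edge is at row 152, and the held stem's back face has its bottom edge at row 440 and its top edge at row 525.

```bash
python3 - <<'E'
from h import *
m=imaging.camera_model("wrist")
f=lambda x,y,z: ray("wrist",(100+x/2.2222-.3,20+y/2.2222-.3),z,m)
a,b=f(232,115,.012),f(621,114,.012); d=b-a; th=np.arctan2(d[1],d[0]); print("edge len",np.hypot(*d[:2]),"yaw",th)
u=np.array([np.cos(th),np.sin(th)]);v=np.array([-u[1],u[0]])
print("pocket from corners",(a[:2]+b[:2])/2-.020*u-.042*v)
for n,p in dict(fl_t=(347,165,.022),fl_b=(348,255,.022),fr_t=(418,165,.022),fr_b=(418,255,.022),stop=(383,152,.028),stopback=(383,122,.028),fl_end=(335,262,.022),pad=(384,281,.025)).items():
    q=f(*p)[:2]; print(n,q.round(4),"u,v",(q@u).round(4),(q@v).round(4))
for p in ((347,440,.174),(449,440,.174),(330,525,.229),(466,525,.229)):
    q=f(*p)[:2]; print(p,q.round(4),(q@u).round(4),(q@v).round(4))
t=bot.read_state()["position"][:2]; print("tcp uv",t@u,t@v, u)
E
```

```text
edge len 0.17715216835010977 yaw -0.07750327967907897
pocket from corners [0.5231364 0.0208352]
fl_t [0.5088 0.0414] u,v 0.5041 0.0806
fl_b [0.5054 0.002 ] u,v 0.5038 0.0412
fr_t [0.5406 0.0388] u,v 0.536 0.0806
fr_b [ 0.5378 -0.0006] u,v 0.5362 0.0411
stop [0.5255 0.0449] u,v 0.5204 0.0855
stopback [0.5265 0.0572] u,v 0.5205 0.0978
fl_end [ 0.4991 -0.0007] u,v 0.4977 0.038
pad [ 0.5211 -0.0109] u,v 0.5204 0.0294
(347, 440, 0.174) [ 0.5113 -0.044 ] 0.5131 -0.0043
(449, 440, 0.174) [ 0.5389 -0.0462] 0.5409 -0.0043
(330, 525, 0.229) [ 0.5116 -0.0457] 0.5136 -0.0059
(466, 525, 0.229) [ 0.5384 -0.0478] 0.5405 -0.006
tcp uv 0.5274758354206779 -0.017041497152198597 [ 0.99699812 -0.07742571]
```

Emit:
drive_tool --deltas "20 0 30 0 0.003;20 0 65 0 0.003;20 0 88 0 0.003;20 0 88 0 0.003;20 0 88 -40 0.003;20 0 88 -80 0.003;20 0 88 -115 0.003;20 0 88 -138 0.003;20 0 88 -138 0.003;20 0 88 -138 0.003"

```text
time_s: 5.3
position: [0.5256, 0.0299, 0.0616]
tcp_rot: [[0.075, 0.997, -0.0], [0.997, -0.075, 0.0], [-0.0, -0.0, -1.0]]
force: [0.2, -0.2, -4.1]
opening: 0.317
grasp_force: 30.0
```

```bash
python3 - <<'E'
from h import *
s=bot.read_state(); print(s["time_s"],s["position"],np.round(s["tcp_rot"],3).tolist(),s["opening"],s["force"])
im=imaging.capture("wrist")[:,:,::-1]
cv2.imwrite("pics/w3.png",im); cv2.imwrite("pics/w3c.png",cv2.resize(im[80:260,160:400],(800,600),interpolation=cv2.INTER_CUBIC))
E
```

```text
5.3 [0.52557212 0.02988051 0.06158533] [[0.075, 0.997, -0.0], [0.997, -0.075, 0.0], [-0.0, -0.0, -1.0]] 0.3174495592381319 [ 0.20596443 -0.17246714 -4.05469803]
```

View pics/w3c.png

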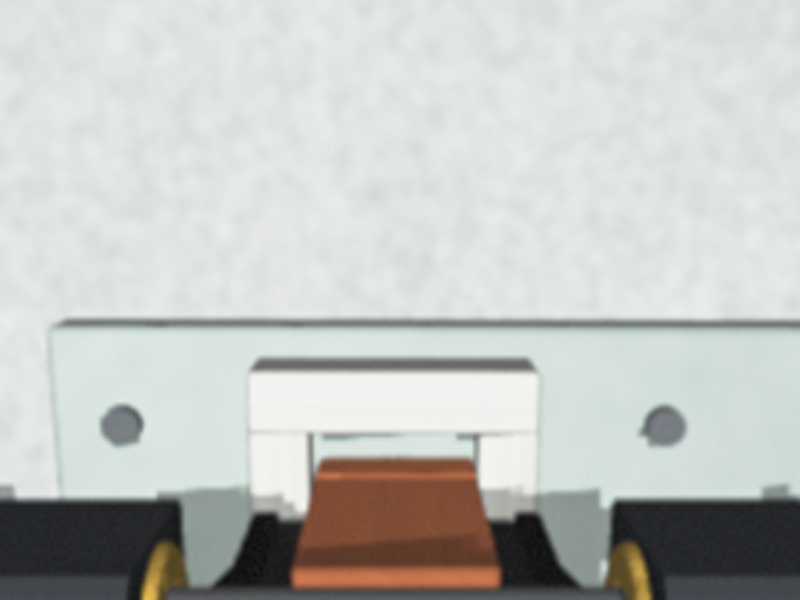

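The stem's back bottom edge is at crop row 460, columns 317–474. The stop's front edge is at row 432, and the fences' inner edges are at columns 310 and 478. The stem looks nearly centred.

```bash
python3 - <<'E'
from h import *
m=imaging.camera_model("wrist"); th=-.0775
u=np.array([np.cos(th),np.sin(th)]);v=np.array([-u[1],u[0]])
f=lambda x,y,z: ray("wrist",(160+x/3.3333-.35,80+y/3.3333-.35),z,m)
for n,p in dict(stop=(393,432,.028),stopL=(249,432,.028),stopR=(538,432,.028),fl=(309.5,470,.022),fr=(477.5,470,.022),bl=(317,460,.0362),br=(474.5,460,.0362),tl=(292,587,.0912),tr=(500,587,.0912)).items():
    q=f(*p)[:2]; print(n,q.round(4),(q@u).round(4),(q@v).round(4))
E
```

```text
stop [0.5265 0.0452] 0.5214 0.0859
stopL [0.4993 0.0473] 0.4941 0.0858
stopR [0.5538 0.0431] 0.5488 0.0859
fl [0.5094 0.0372] 0.505 0.0765
fr [0.5423 0.0347] 0.538 0.0766
bl [0.5124 0.0431] 0.5075 0.0827
br [0.5411 0.041 ] 0.5363 0.0827
tl [0.5128 0.0414] 0.508 0.081
tr [0.5404 0.0393] 0.5357 0.081
```

Emit:
drive_tool --deltas "20 0 1 0 0;20 0 1 -10 0;20 0 1 -17 0;20 0 1 -20 0;20 0 1 -22 0;20 0 1 -23 0;20 0 1 -23.5 0;20 0 1 -23.5 0"

```text
time_s: 6.15
position: [0.5256, 0.0306, 0.0381]
tcp_rot: [[0.076, 0.997, 0.0], [0.997, -0.076, -0.0], [-0.0, 0.0, -1.0]]
force: [0.1, 0.4, -4.3]
opening: 0.321
grasp_force: 30.0
```

Emit:
drive_tool --deltas "20 0 0 -0.5 0;20 0 0 -1 0;20 0 0 -1 0;20 0 0 -1 0"

```text
time_s: 6.55
position: [0.5256, 0.0306, 0.0374]
tcp_rot: [[0.075, 0.997, 0.0], [0.997, -0.075, -0.0], [-0.0, 0.0, -1.0]]
force: [-0.2, -0.1, 1.5]
opening: 0.323
grasp_force: 30.0
```

Emit:
drive_tool --deltas "40 0 0 0 0;50 0 0 0 0;50 0 0 0 0;50 0 0 15 0;50 0 0 50 0;50 0 0 90 0;50 0 0 130 0;60 0 -40 160 0;60 0 -80 160 0;60 0 -100 160 0;60 0 -100 160 0"

```text
time_s: 7.65
position: [0.526, -0.0721, 0.1976]
tcp_rot: [[0.079, 0.997, 0.002], [0.997, -0.079, -0.001], [-0.001, 0.002, -1.0]]
force: [0.6, 0.1, 0.0]
opening: 0.685
grasp_force: 0.0
```

```bash
python3 - <<'E'
from h import *
s=bot.read_state(); print(s["time_s"],s["position"],np.round(s["tcp_rot"],3).tolist(),s["opening"],s["force"])
im=imaging.capture("wrist")[:,:,::-1]
t=imaging.capture("top")[:,:,::-1]
cv2.imwrite("pics/w4.png",im); o=np.zeros((600,800,3),np.uint8)
o[:,:500]=cv2.resize(im[0:240,180:380],(500,600),interpolation=cv2.INTER_CUBIC)
o[:300,500:]=cv2.resize(t[195:255,280:340],(300,300)); cv2.imwrite("pics/t4.png",t); cv2.imwrite("pics/w4c.png",o)
E
```

```text
7.65 [ 0.52603413 -0.07206313  0.19759056] [[0.079, 0.997, 0.002], [0.997, -0.079, -0.001], [-0.001, 0.002, -1.0]] 0.6848322089298503 [0.56215351 0.07686845 0.02371579]
```

View pics/w4c.png

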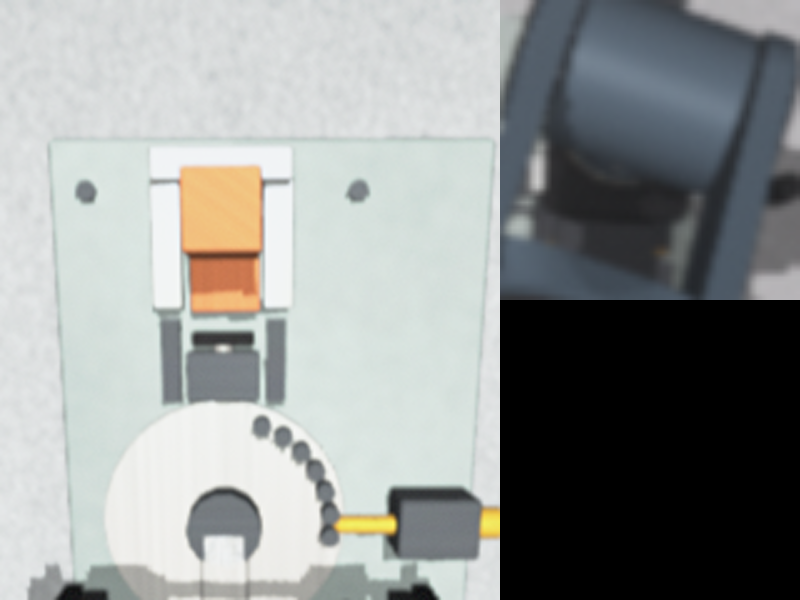

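The blank is seated between the fences with its toe to the jaw and a small gap to the stop. Next I move over the knob, at about (0.506, -0.201), and grip it.

Emit:
drive_tool --deltas "60 -10 -40 0 0;60 -20 -85 0 0;60 -20 -129 0 0;60 -20 -129 0 0;60 -20 -129 -45 0;60 -20 -129 -90 0;60 -20 -129 -125 0;60 -20 -129 -137 0;60 -20 -129 -137 0"

```text
time_s: 8.65
position: [0.5045, -0.1963, 0.0584]
tcp_rot: [[0.074, 0.997, -0.004], [0.997, -0.074, 0.003], [0.003, -0.004, -1.0]]
force: [0.3, 0.1, 1.1]
opening: 0.691
grasp_force: 0.0
```

Emit:
drive_tool --deltas "40 0 0 0 0;25 0 0 0 0;10 0 0 0 0;10 0 0 0 0;10 0 0 0 0;10 0 0 0 0;10 0 0 0 0"

```text
time_s: 9.35
position: [0.5071, -0.1988, 0.0605]
tcp_rot: [[0.076, 0.997, 0.004], [0.997, -0.076, -0.001], [-0.001, 0.004, -1.0]]
force: [3.4, 0.9, 1.1]
opening: 0.2
grasp_force: 30.0
```

Emit:
drive_tool --deltas "10 -3.3 0.3 0 -0.03;10 -6.6 0.7 0 -0.06;10 -12 1.6 0 -0.11;10 -17.4 2.8 0 -0.16;10 -23.7 4.5 0 -0.22;10 -30 6.6 0 -0.28;10 -30 6.6 0 -0.28"

```text
time_s: 10.05
position: [0.4802, -0.1932, 0.0606]
tcp_rot: [[0.35, 0.937, 0.01], [0.937, -0.35, -0.004], [-0.0, 0.011, -1.0]]
force: [14.9, 3.1, -6.1]
opening: 0.198
grasp_force: 30.0
```

```bash
cat >> h.py <<'E'
def ang():
    s=bot.read_state(); d=s["position"][:2]-np.array([.5148,-.0914]); th=-.0775
    u=np.array([np.cos(th),np.sin(th)]);v=np.array([-u[1],u[0]])
    a=np.arctan2(-d@u,-d@v); t=-np.cos(a)*u+np.sin(a)*v; print(s["time_s"],s["position"],"ang",a,"r",np.hypot(*d),"tangF",s["force"][:2]@t,"F",s["force"],"opening",s["opening"],s["grasp_force"],s["tcp_rot"][:,1])
E
python3 -c "from h import *; ang()"
```

```text
10.05 [ 0.48017983 -0.19321381  0.06055877] ang 0.2502690637019616 r 0.10753886780702963 tangF -13.12855538633053 F [14.91167294  3.07289887 -6.10009155] opening 0.19794181805624655 30.045836718636565 [ 0.93661066 -0.35020804  0.01071409]
```

Emit:
drive_tool --deltas "10 -2.5 1 0 -0.025;10 -5.1 2.1 0 -0.05;10 -8 3.5 0 -0.08;10 -11 4.9 0 -0.11;10 -13.5 6.2 0 -0.135;10 -15.9 7.5 0 -0.16;10 -18.7 9.2 0 -0.19;10 -18.7 9.2 0 -0.19;10 -18.7 9.2 0 -0.19"

```text
time_s: 10.95
position: [0.4621, -0.1851, 0.0606]
tcp_rot: [[0.52, 0.854, 0.011], [0.854, -0.52, -0.005], [0.001, 0.012, -1.0]]
force: [11.5, 0.5, -5.0]
opening: 0.199
grasp_force: 30.0
```

```bash
python3 -c "from h import *; ang()"
```

```text
10.95 [ 0.46214402 -0.18514109  0.0605733 ] ang 0.43429460208627224 r 0.10751764267787807 tangF -9.787384872922187 F [11.52687905  0.53603822 -4.97269771] opening 0.1991413779788686 30.044140045065433 [ 0.85416012 -0.51987439  0.01187884]
```

Emit:
drive_tool --deltas "10 -2.8 1.7 0 -0.03;10 -5 3.2 0 -0.055;10 -7.4 4.8 0 -0.08;10 -10 6.8 0 -0.11;10 -12.6 8.9 0 -0.14;10 -14.5 10.5 0 -0.165;10 -16.7 12.4 0 -0.19;10 -16.7 12.4 0 -0.19;10 -16.7 12.4 0 -0.19"

```text
time_s: 11.85
position: [0.4459, -0.1738, 0.0607]
tcp_rot: [[0.673, 0.74, 0.012], [0.74, -0.673, -0.007], [0.003, 0.013, -1.0]]
force: [10.3, -3.4, -5.2]
opening: 0.197
grasp_force: 30.0
```

```bash
python3 -c "from h import *; ang()"
```

```text
11.85 [ 0.44587588 -0.17382819  0.06065227] ang 0.6189110435716233 r 0.10744738812373876 tangF -10.0940344441866 F [10.34262301 -3.36680285 -5.17264657] opening 0.19652328537298763 29.99730491941591 [ 0.73986751 -0.67262206  0.01325232]
```

Emit:
drive_tool --deltas "10 -1.2 1.1 0 -0.015;10 -2.6 2.4 0 -0.035;10 -2.6 2.4 0 -0.035;10 -2.6 2.4 0 -0.035;10 -2.6 2.4 0 -0.035"

```text
time_s: 12.35
position: [0.4438, -0.172, 0.0607]
tcp_rot: [[0.698, 0.716, 0.013], [0.716, -0.698, -0.008], [0.003, 0.014, -1.0]]
force: [11.8, -3.5, -6.5]
opening: 0.198
grasp_force: 30.0
```

```bash
python3 - <<'E'
from h import *
ang()
o=np.zeros((600,800,3),np.uint8)
w=imaging.capture("wrist")[:,:,::-1]; s=imaging.capture("side")[:,:,::-1]
o[:300,:400]=cv2.resize(w,(400,300)); o[:,400:]=cv2.resize(s[195:285,250:310+0],(400,600),interpolation=cv2.INTER_CUBIC)
o[300:,:400]=cv2.resize(s,(400,300)); cv2.imwrite("pics/f.png",o)
E
```

```text
12.35 [ 0.44378559 -0.17197559  0.06066015] ang 0.6449089923773121 r 0.10740331488073106 tangF -11.131194908788524 F [11.77970178 -3.46930752 -6.45412146] opening 0.19833907062060047 30.011852339375764 [ 0.71632037 -0.69762222  0.01443513]
```

View pics/f.png

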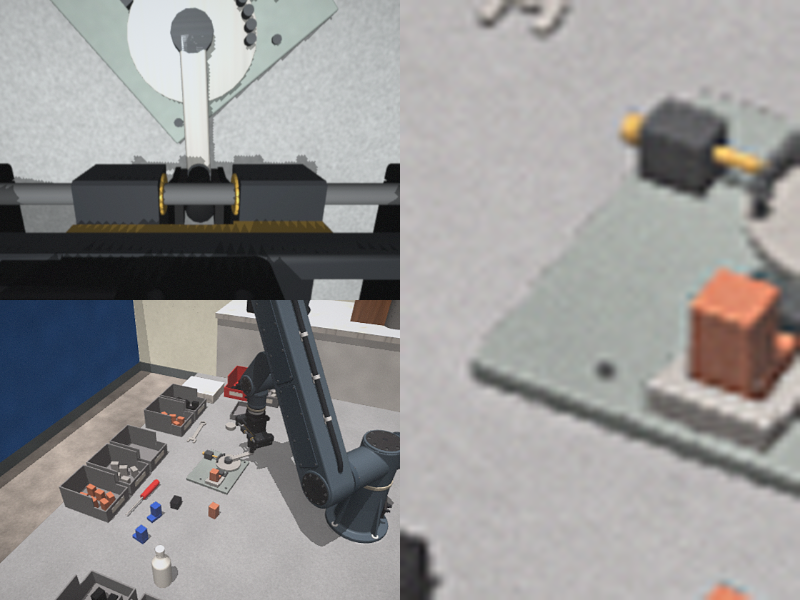

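The blank is upright against the stop and the lever reads about 0.645. I'll nudge it 0.02 rad further into the notch, let it settle, and hand in.

Emit:
drive_tool --deltas "10 -1.7 1.6 0 -0.02;10 -1.7 1.6 0 -0.02;10 -1.7 1.6 0 -0.02;10 -1.7 1.6 0 -0.02;10 -1.7 1.6 0 -0.02;10 -1.7 1.6 0 -0.02"

```text
time_s: 13.05
position: [0.4429, -0.1712, 0.0607]
tcp_rot: [[0.711, 0.703, 0.014], [0.703, -0.711, -0.009], [0.004, 0.017, -1.0]]
force: [12.6, -4.8, -7.9]
opening: 0.197
grasp_force: 30.0
```

```bash
python3 -c "
from h import *; ang(); a=bot.read_state()['position']; d=a[:2]-[.5148,-.0914]
x=np.arctan2(-d[0]*.997+d[1]*.0774,-d[0]*.0774-d[1]*.997)
print(x)
if .63<x<.70: print(bot.hand_in())"
```

```text
13.05 [ 0.44294673 -0.17115249  0.06070472] ang 0.6558415051788352 r 0.10734687833572625 tangF -12.6113093691671 F [12.61666186 -4.83728104 -7.87068887] opening 0.19723116303128146 30.03428114578128 [ 0.70265565 -0.71133681  0.01658259]
0.6558640059760928
the job is handed in; nothing more can be done
None
```

I handed in with the blank upright in the pocket, toe to the jaw, and the lever gripped in the third notch (about 0.656 rad). I had no direct reading of the pad's force on the toe, and no verdict came back.

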